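# Stop the boot jack rocking

## Robot

A 7-joint arm with a two-finger parallel gripper is mounted at the origin on the work surface. World frame = base frame: x ahead of the robot, y to its left, z up, the work surface at z = 0. Lengths are in mm, angles in rad, forces in N, time in s.
With the tool pointing down it reaches from about 400 to 925 mm from the base axis. Payload 4.1 kg.
Tool frame: the origin (TCP) lies at the centre of the arm's flange, where the gripper is bolted on; the fingertips stand 173 mm ahead of it and the grasp point (between the pads) lies 155 mm ahead of it (manip.tip_reach is the distance from the TCP to the fingertips, in mm); z points along the fingers, y is the line along which they close (so a half turn about z gives the same grasp; the last joint's range is limited). The gripper opens to 85 mm and grips with 20 to 120 N. Pads are 22 mm wide; open, the fingers measure 114 mm over their backs; the gripper's body (76 mm by 85 mm) begins 54 mm behind the grasp point. The pads swing forward as they close: fully open they stand 13 mm farther back than shut.
Start: joints at [-1.216, 0.398, 0.045, 1.537, -0.019, 1.207, -0.051], TCP at [284.925, 584.239, 404.747] pointing down, gripper open.
Joint ranges: [-2.82, 2.82], [-0.49, 2.23], [-1.37, 1.46], [0, 2.46], [-1.36, 4.5], [0.23, 2], [-2.94, 2.94]. Speed limits (rad/s): [2.57, 2.57, 3.14, 3.14, 3.14, 3.14, 3.14].

## Interface

Orientations are given as a unit quaternion [w, x, y, z].
In Python, from rig import manip, snapshot, camera_params gives the robot as it stands (manip), with the cameras as plain functions.
- The arm moves only by the shell command python3 inch.py 'ROWS' [FORCE]. ROWS is a JSON list of rows, 1 to 10 of them, each written [opening, [dx, dy, dz], [rx, ry, rz]]: the finger opening in mm, then dx, dy, dz in a scale on which 1.0 is 400 mm, then a rotation vector rx, ry, rz in normalised numbers (1 is 4 rad); each row shifts and turns the commanded pose from where the row before left it, along the tool's axes as they then stand; what a row does not reach is not made up. A row lasts 1/12 s, in which the tool goes at most 41.7 mm and 0.125 rad, less where a joint would pass 70% of its speed; a pose out of reach is approached as far as the arm can. The fingers move at their own pace and stop on an object; FORCE is the grip in N (left out, the last holds). Time passes only in rows, so rows that do not move let the fingers close. It prints the time, the measured TCP pose, the force, the opening and the grip force at its end. Input that does not fit is refused with a message, and nothing moves.
- manip.sense(): the state, without advancing time (a new reading comes with each control period).
- snapshot(name): name is "side" or "top"; returns the picture (400x640x3 uint8, red, green, blue); there is no depth.
- camera_params(name): a dict with "fx", "fy", "cx", "cy" (pixels), "R" (3x3) and "t" (3): a world point X has camera coordinates R X + t. Camera axes: x right, y down, z forward; pixel columns grow to the right and rows downward; lengths in mm; the calibration is good to about 2 mm. A picture is of the moment at which its call begins. camera_params takes no time and is no camera call.
- manip.job_done(): hands the job in; it is judged then, once.
The state is a dict: "time": time; "q": joint angles; "qvel": joint speeds; "effort": joint torques, N m; "tool_pos": TCP position; "tool_rot": TCP orientation; "ft_force": force on the tool from outside, world axes, zero at the start; "ft_torque": the same for the moment, N m; "width": finger opening in mm; "grasp_force": force on a finger pad.
Only numpy, scipy, OpenCV 4.12 (cv2) and the standard library are available. Lean on these libraries where they do the work, as an engineer would, in place of code of your own. Each camera call takes 0.05 s, during which the arm holds its last target. There are 200 camera calls.

## Task

The aluminium boot jack rocks on the bench because its one adjustable foot is screwed up too far. Turn that foot's knob clockwise, seen from above, to screw the foot down just until the jack stands firmly on all four feet without rocking, then let go. Leave the jack standing where it is and do not disturb the other things on the bench.

Things in the scene. Friction and masses are not known exactly. Their poses are not given: they have to be found in the camera images.
- jack: Loose cast aluminium boot jack, about 3 kg: plate 300 (x) by 200 (y) by 12 mm, top face 34 mm above the soles. Origin at sole level under its centre, z normal to the plate. U-shaped yoke 79 mm high on the +x half; hinged lever along the +y side, 90 mm high. Corner feet at x +-130, y +-85 mm: three fixed, one screw foot at -x -y. It leans to the screw foot when that is too short.
- knob (a joint): Turn of the screw foot's knob, rad: 0 fully up, growing clockwise seen from above, to 5.6. Knob, screw and foot move together, 16 mm down relative to the plate per turn (2.55 mm per rad). At 0 the screw foot's sole is 9 mm above the plane of the three fixed soles, so level at about 3.53; it starts 4 to 7 mm short. Takes about 0.1 N m; stays where left.
- knob_grip (a point): Centre of the knob's top, on the screw axis; x along its bar, z up. Upright black bar 42 long, 13 wide (y, grip here), 30 mm high, on a 10 mm screw. Its top is about 87 mm above the bench and stays there while the foot stands on the bench (the plate rises along the screw). A boss 36 mm across under it ends 44 mm above sole level; 65 mm is free all round the axis above that.
- screw_foot (a point): Centre of the sole (underside) of the screw foot, a rubber disc 28 mm across under the plate's -x -y corner. The bench is at z = 0.
- foot_opposite (a point): Centre of the sole of the fixed rubber foot (26 mm across) diagonally across from the screw foot, at the plate's +x +y corner. It hangs in the air by as much as the screw foot is too short; if the screw foot is too long, one of the other two fixed feet lifts instead, by as much.
- foot_side (a point): Centre of the sole of the fixed foot at the plate's -x +y corner.
- foot_end (a point): Centre of the sole of the fixed foot at the plate's +x -y corner.
- mug: Bystander: empty white ceramic mug standing upright, 82 mm across, 95 mm high; origin centre of underside.
- flashlight: Bystander: black flashlight standing on its lens end, 52 mm across at the foot, 156 mm high; origin centre of underside.
- snow_brush: Bystander: red plastic snow brush lying bristles down, 500 mm long (along its x), 50 mm high; origin on the bench under its handle's inner end.
- wax_tin: Bystander: flat round steel tin 84 mm across, 30 mm high; origin centre of underside.
- boot_brush: Bystander: wooden boot brush 150 x 50 mm, 42 mm high; origin centre of underside.
- screwdriver: Bystander: screwdriver lying along its x; origin on the bench under it.
- spray_bottle: Bystander: white plastic bottle 60 mm across, 170 mm high; origin centre of underside.

How it is judged (in metres and radians):
At the end, for the whole second after the job is handed in: The soles of all four feet of the jack (three fixed, one screw foot) are within 1.5 mm of the bench, the jack is at rest and has shifted less than 40 mm from where it stood (height (world z) of each of foot_side, foot_end, foot_opposite, screw_foot below 0.0015 m and linear speed of jack below 0.01 m/s and angular speed of jack below 0.05 rad/s and distance of jack from where it was at the start of the episode below 0.04 m); the robot touches nothing.
It fails at once if the mug, flashlight, snow brush, wax tin, boot brush, screwdriver or spray bottle is shifted by more than 40 mm (distance of any of mug, flashlight, snow_brush, wax_tin, boot_brush, screwdriver, spray_bottle from where it was at the start of the episode above 0.04 m).
It fails at once if the mug, flashlight or spray bottle is knocked over (angle between any of mug, flashlight, spray_bottle's own z axis and vertical above 0.5 rad).
It also fails if it takes over 54 s, if anything falls off the work surface, if the arm or the gripper's body presses on something with over 40 N, if the wrist force passes 120 N, or if a joint passes its speed limit or range.

## Working session

There is one attempt and no reset: what is moved stays moved. The work goes in short steps, Python scripts to look and compute and a shell command to move; the robot and the scene stay as the last step left them, time stands still between calls to the robot, and variables do not carry over. Pictures are saved under pics/ and viewed, at most 10 in all, crops included, and the job is handed in when it is done.

```bash
ls; mkdir -p pics; python3 - <<'E'
from rig import manip, snapshot, camera_params
import cv2
for n in("side","top"):
    cv2.imwrite(f"pics/{n}0.png",snapshot(n)[...,::-1]); print({k:v for k,v in camera_params(n).items()})
s=manip.sense();print(s["tool_pos"],s["tool_rot"],s["width"],manip.tip_reach)
E
```

```text
inch.py
pics
rig.py
{'fx': 485.9070398389977, 'fy': 485.9070398389977, 'cx': 316.12407166618516, 'cy': 198.9596701702345, 'R': array([[ 0.95914413, -0.28286124,  0.00566175],
       [-0.20184782, -0.69818705, -0.68687139],
       [ 0.19824225,  0.65766585, -0.72675693]]), 't': array([-581.80716337,  146.88106846, 1456.70486566])}
{'fx': 452.66756604229096, 'fy': 452.66756604229096, 'cx': 319.36637537122357, 'cy': 205.38171017646175, 'R': array([[ 0.01666588, -0.9997817 , -0.01260154],
       [-0.99614858, -0.0155176 , -0.08629727],
       [ 0.08608288,  0.01399123, -0.99618973]]), 't': array([  -7.78457252,  599.99230931, 1457.99092821])}
[284.79663888 584.00590212 403.80961167] [-1.30580062e-04  2.24905628e-01  9.74380202e-01 -8.14330889e-04] 85.5436662401476 173.4
```

View pics/side0.png

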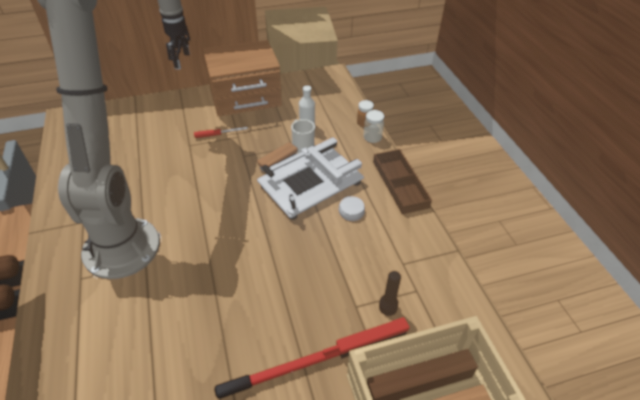

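View pics/top0.png

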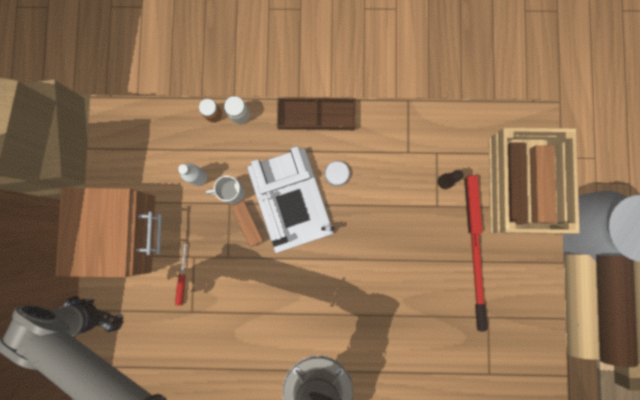

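Both views show the jack. Its knob is the small dark bar at the near-right corner, around (326,228) in top and (293,203) in side. I'll zoom in there.

```bash
python3 - <<'E'
import cv2,numpy as np
a=cv2.imread("pics/top0.png")[208:248,300:350];b=cv2.imread("pics/side0.png")[180:220,268:318]
o=np.vstack([cv2.resize(i,None,fx=7,fy=7,interpolation=cv2.INTER_NEAREST) for i in(a,b)])
cv2.imwrite("pics/z0.png",o)
for i,(u,v) in((a,(300,208)),(b,(268,180))):
    g=i.max(2);print(g[8:36,10:42] if u==300 else g[8:36,14:38])
E
```

```text
[[202 217 220 220 221 218 220 219 222 221 223 221 222 221 220 217 203 168
  126 114 110 119 135 153 163 165 169 172 169 171 171 168]
 [196 218 219 220 220 219 220 221 219 220 222 223 221 222 222 218 211 181
  139 116 111 116 135 159 168 172 175 175 174 174 176 177]
 [189 214 220 220 221 221 220 220 221 221 221 223 222 223 222 221 215 193
  155 127 114 120 139 161 173 177 175 175 177 175 176 178]
 [179 213 219 221 221 221 220 222 220 221 223 222 221 222 222 221 217 206
  169 133 114 115 134 157 169 174 174 176 177 174 174 173]
 [193 216 221 222 221 221 221 222 222 222 222 222 224 221 222 222 220 212
  179 141 116 118 125 141 160 168 170 168 171 170 164 161]
 [215 221 221 224 220 222 221 223 223 222 224 223 223 222 222 222 219 215
  195 157 122 116 118 129 149 156 155 154 156 152 149 141]
 [221 221 222 221 222 222 222 223 221 221 222 222 223 221 219 221 219 214
  197 163 132 115 116 121 128 130 129 134 129 130 126 122]
 [221 222 222 222 222 223 222 223 223 221 224 223 223 219 218 216 216 209
  194 162 130 114 113 112 115 116 115 114 119 115 112 114]
 [222 222 222 224 222 222 223 222 22
[... 4753 characters left out ...]
69 192 204 206 206 208 209 201 185 158 131 123 130 141 155 177 194
  198 192 182 168 153 139]
 [131 147 170 190 196 197 202 207 207 200 183 159 142 139 141 146 162 177
  179 170 156 143 131 122]
 [131 131 148 169 183 187 190 197 203 202 192 173 152 142 138 138 145 153
  152 144 134 127 121 116]
 [140 126 130 148 166 177 178 180 186 189 184 171 152 139 134 131 133 133
  131 127 123 121 118 114]
 [150 132 123 131 148 163 169 168 167 166 164 157 144 133 127 125 125 123
  121 119 119 120 118 115]
 [158 143 129 125 132 147 163 170 166 155 147 142 133 122 115 114 117 118
  118 117 119 119 118 116]
 [164 155 144 132 125 133 151 166 167 153 139 129 119 106  98 103 112 116
  117 117 118 118 118 118]]
```

View pics/z0.png

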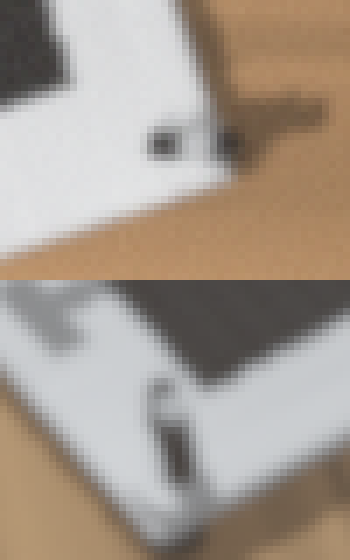

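```bash
cat > h.py <<'E'
import numpy as np,cv2
from rig import manip, snapshot, camera_params
def P(n):
    c=camera_params(n);return c,np.array(c["R"]),np.array(c["t"])
def ray(n,u,v,z):
    c,R,t=P(n);d=R.T@[(u-c["cx"])/c["fx"],(v-c["cy"])/c["fy"],1];o=-R.T@t
    return o+d*(z-o[2])/d[2]
def proj(n,X):
    c,R,t=P(n);p=R@np.array(X)+t;return np.array([c["cx"]+c["fx"]*p[0]/p[2],c["cy"]+c["fy"]*p[1]/p[2]])
E
python3 - <<'E'
from h import *
im=cv2.imread("pics/top0.png")
for u,v in((320.8,230),(327.7,230),(334.3,230)):
    X=ray("top",u,v,87);print(X.round(),proj("side",X).round(1),proj("side",X-[0,0,30]).round(1))
for u,v in((290.5,194),(292.5,200)): print("s",ray("side",u,v,87).round())
# plate contour: bright low-saturation
m=((im.min(2)>150)&(im.max(2).astype(int)-im.min(2)<40)).astype(np.uint8)
cs,_=cv2.findContours(m,0,2);c=max(cs,key=cv2.contourArea);r=cv2.minAreaRect(c);print(r);
for p in cv2.boxPoints(r): print(p,ray("top",*p,34).round())
E
```

```text
[518.  -5.  87.] [288.9 194.4] [289.3 201.1]
[518. -26.  87.] [290.8 199.3] [291.1 205.9]
[518. -47.  87.] [292.6 204. ] [292.9 210.7]
s [523.  -4.  87.]
s [522. -31.  87.]
((288.9000244140625, 198.20001220703125), (95.18455505371094, 61.031951904296875), 71.56504821777344)
[244.90004 162.70001] [737. 249.  34.]
[302.80002 143.40002] [804.  60.  34.]
[332.90002 233.70001] [508. -44.  34.]
[275.00003 253.     ] [443. 143.  34.]
```

In the zoom, the knob bar runs along world y. Its dark ends are at (323,230) and (332,230) in top, and it reads from about (290,194) to (293,204) in side. That puts its centre near (520,-25), and the jack yaw is about 19°. Next I swing the arm over it.

Units first: shifts go in shares of 400 mm and turns go in shares of 4 rad. So -40 mm / 400 = -0.1, -6 mm / 400 = -0.015, 0.07 rad / 4 = 0.0175.

```bash
python3 inch.py '[[85,[-0.1,-0.015,0],[0,0,0.0175]],[85,[-0.1,-0.015,0],[0,0,0.0175]],[85,[-0.1,-0.015,0],[0,0,0.0175]],[85,[-0.1,-0.015,0],[0,0,0.0175]],[85,[-0.1,-0.015,0],[0,0,0.0175]],[85,[-0.1,-0.015,0],[0,0,0.0175]],[85,[-0.1,-0.015,0],[0,0,0.0175]],[85,[-0.1,-0.015,0],[0,0,0.0175]],[85,[-0.1,-0.015,0],[0,0,0.0175]],[85,[-0.1,-0.015,0],[0,0,0.0175]]]' 30
cat > go.py <<'E'
from h import *;import sys
from scipy.spatial.transform import Rotation as Ro
s=manip.sense();w=np.array(s["tool_rot"]);R=Ro.from_quat(np.r_[w[1:],w[0]]).as_matrix()
T=np.array(eval(sys.argv[1]));a=float(sys.argv[2])  # target tcp, tool-y azimuth
G=np.c_[[np.sin(a),-np.cos(a),0],[np.cos(a),np.sin(a),0],[0,0,-1]]
print("q",np.round(s["q"],3),"now",np.round(s["tool_pos"],1),"d",(R.T@(T-s["tool_pos"])).round(1),"after-rot d",(G.T@(T-s["tool_pos"])).round(1),"rot",Ro.from_matrix(R.T@G).as_rotvec().round(3),"w",s["width"],s["time"])
E
python3 go.py '[520,-25,404]' 0
```

```text
time: 0.93
tool_pos: [526.5, 267.6, 404.3]
tool_rot: [0.0, 0.547, 0.837, -0.0]
ft_force: [0.8, 0.5, -0.0]
width: 84.9
grasp_force: 0.0Traceback (most recent call last):
  File "go.py", line 6, in <module>
    print("q",np.round(s["q"],3),"now",np.round(s["tool_pos"],1),"d",(R.T@(T-s["tool_pos"])).round(1),"after-rot d",(G.T@(T-s["tool_pos"])).round(1),"rot",Ro.from_matrix(R.T@G).as_rotvec().round(3),"w",s["width"],s["time"])
                                                                                                                                                           ~~~~~~~~~~~~~~^^^^^^^
  File "scipy/spatial/transform/_rotation.pyx", line 1143, in scipy.spatial.transform._rotation.Rotation.from_matrix
ValueError: Non-positive determinant (left-handed or null coordinate frame) in rotation matrix 0: [[-9.15727561e-01 -4.01799703e-01  1.78489518e-04]
 [-4.01799668e-01  9.15727572e-01  2.03923271e-04]
 [ 2.45384082e-04 -1.15021131e-04  9.99999963e-01]].
```

```bash
sed -i 's/\[np.sin(a),-np.cos(a),0\]/[-np.sin(a),np.cos(a),0]/' go.py; python3 go.py '[520,-25,404]' 0
```

```text
q [-0.8    0.305  0.323  1.691 -0.104  1.163 -0.036] now [526.5 267.6 404.3] d [-265.3 -123.5    0.4] after-rot d [-292.6   -6.5    0.3] rot [-0.     0.     0.413] w 84.89929723175622 0.9333
```

Converted, -37 mm / 400 = -0.0925, -36 mm / 400 = -0.09, 0.06 rad / 4 = 0.015.

```bash
python3 inch.py '[[85,[-0.0825,-0.0375,0],[0,0,0.0125]],[85,[-0.085,-0.0325,0],[0,0,0.0125]],[85,[-0.0875,-0.0275,0],[0,0,0.0125]],[85,[-0.09,-0.0225,0],[0,0,0.0125]],[85,[-0.09,-0.02,0],[0,0,0.0125]],[85,[-0.09,-0.015,0],[0,0,0.0125]],[85,[-0.09,-0.01,0],[0,0,0.015]],[85,[-0.0925,-0.005,0],[0,0,0.0133]],[85,[0,0,0],[0,0,0]],[85,[0,0,0],[0,0,0]]]' 30
python3 go.py '[520,-25,300]' 0
python3 - <<'E'
from h import *
a=snapshot("side")[...,::-1];b=snapshot("top")[...,::-1]
cv2.imwrite("pics/s1.png",a);cv2.imwrite("pics/t1.png",b)
o=np.vstack([cv2.resize(i,None,fx=4,fy=4) for i in(a[140:215,230:380],b[145:220,250:400])])
cv2.imwrite("pics/z1.png",o)
E
```

```text
time: 1.77
tool_pos: [526.7, -26.4, 404.6]
tool_rot: [-0.0, 0.708, 0.707, -0.0]
ft_force: [0.8, 0.7, -0.2]
width: 85.0
grasp_force: 0.0
q [-0.502  0.202  0.545  1.84  -0.114  1.132  0.081] now [526.7 -26.4 404.6] d [  1.4  -6.6 104.6] after-rot d [  1.4  -6.7 104.6] rot [-0.     0.    -0.002] w 84.99972742199023 1.7667
```

View pics/z1.png

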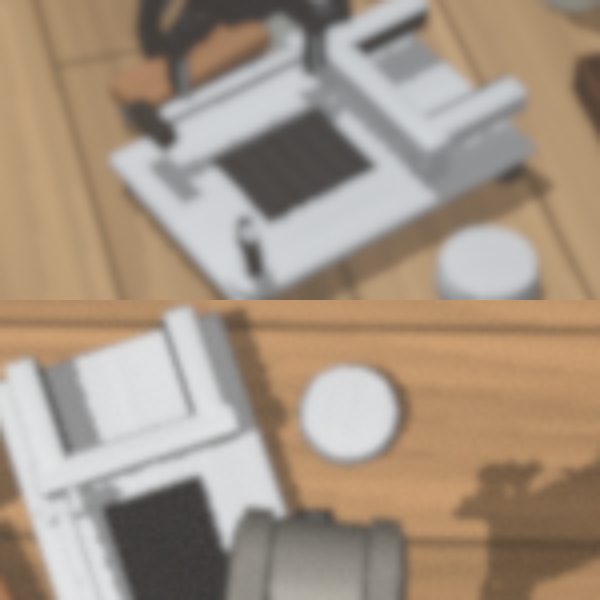

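The side view shows the gripper above the knob with the way down clear; the bar is still around (291,199). The arm hides the knob in top. Descending, then gripping.

Converted, 35 mm / 400 = 0.0875, 30 mm / 400 = 0.075.

```bash
python3 inch.py '[[85,[0.0025,-0.015,0.075],[0,0,0]],[85,[0,0,0.0875],[0,0,0]],[85,[0,0,0.0875],[0,0,0]],[85,[0,0,0.0875],[0,0,0]],[85,[0,0,0.05],[0,0,0]],[85,[0,0,0.0325],[0,0,0]],[85,[0,0,0],[0,0,0]],[85,[0,0,0],[0,0,0]]]' 30
python3 go.py '[520,-25,237]' 0
python3 - <<'E'
from h import *
a=snapshot("side")[...,::-1]
cv2.imwrite("pics/s2.png",a)
cv2.imwrite("pics/z2.png",cv2.resize(a[120:220,240:360],None,fx=5,fy=5))
E
```

```text
time: 2.53
tool_pos: [521.1, -21.1, 236.1]
tool_rot: [-0.001, 0.705, 0.71, -0.001]
ft_force: [0.6, 0.4, 0.2]
width: 85.0
grasp_force: 0.0
q [-0.428  0.411  0.474  2.015 -0.263  0.777  0.208] now [521.1 -21.1 236.1] d [-3.9 -1.2 -0.9] after-rot d [-3.9 -1.1 -0.9] rot [-0.002 -0.     0.007] w 84.95430914880654 2.5333
```

View pics/z2.png

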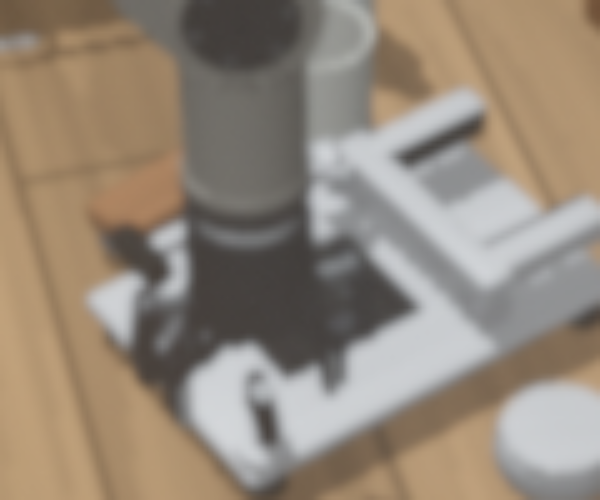

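The crop shows the fingertips at about (273,197) and (307,197), either side of the knob, with their midpoint on it. I correct 4 mm along the bar and close.

Converted, -4 mm / 400 = -0.01, -1 mm / 400 = -0.0025.

```bash
python3 inch.py '[[85,[-0.01,-0.0025,0],[0,0,0]],[60,[0,0,0],[0,0,0]],[35,[0,0,0],[0,0,0]],[10,[0,0,0],[0,0,0]],[5,[0,0,0],[0,0,0]],[5,[0,0,0],[0,0,0]],[5,[0,0,0],[0,0,0]],[5,[0,0,0],[0,0,0]],[5,[0,0,0],[0,0,0]],[5,[0,0,0],[0,0,0]]]' 40
python3 - <<'E'
from h import *
s=manip.sense();print(s["ft_force"],s["ft_torque"],s["width"],s["grasp_force"],s["q"][6])
E
```

```text
time: 3.42
tool_pos: [522.3, -26.3, 237.5]
tool_rot: [0.002, 0.706, 0.709, 0.002]
ft_force: [5.6, 0.7, -2.4]
width: 12.0
grasp_force: 42.6
[ 5.55426937  0.67016054 -2.36502609] [-0.01516664 -1.1156393  -0.0236551 ] 11.957326527529489 42.59216845035553 0.21591260393402525
```

Converted, 2 mm / 400 = 0.005, 0.1 rad / 4 = 0.025.

```bash
python3 inch.py '[[5,[0,0.005,0],[0,0,0]],[5,[0,0,0],[0,0,0.025]],[5,[0,0,0],[0,0,0.025]],[5,[0,0,0],[0,0,0.025]],[5,[0,0,0],[0,0,0.025]],[5,[0,0,0],[0,0,0.025]],[5,[0,0,0],[0,0,0.025]],[5,[0,0,0],[0,0,0.025]],[5,[0,0,0],[0,0,0.025]],[5,[0,0,0],[0,0,0]]]' 40
python3 - <<'E'
from h import *
s=manip.sense();print(s["ft_force"],s["ft_torque"],s["width"],s["grasp_force"],s["q"])
cv2.imwrite("pics/s3.png",snapshot("side")[...,::-1]);cv2.imwrite("pics/t3.png",snapshot("top")[...,::-1])
E
```

```text
time: 4.25
tool_pos: [522.1, -25.2, 237.0]
tool_rot: [-0.002, 0.926, 0.377, -0.001]
ft_force: [-0.4, 4.3, 6.6]
width: 12.4
grasp_force: 43.9
[-0.41818025  4.27230864  6.64802812] [ 0.68046917  0.60776904 -0.06831905] 12.392827061697325 43.87510299682617 [-0.57226075  0.45719908  0.673011    2.01470931 -0.39617508  0.80254113
 -0.46585146]
```

```bash
cat > trk.py <<'E'
from h import *;import sys
g=lambda f:cv2.cvtColor(cv2.imread(f),cv2.COLOR_BGR2GRAY).astype(np.float32)
ROI={"yoke_far":("side",312,140,336,160),"yoke_near":("side",337,158,364,182),"tin":("side",337,195,369,222),"ytop_opp":("top",249,148,278,180),"ytop_end":("top",288,148,312,176),"tin_t":("top",322,158,354,188)}
for k,(n,a,b,c,d) in ROI.items():
    o=[]
    for i in sys.argv[2:]:
        A=g(f"pics/{n[0]}{sys.argv[1]}.png")[b:d,a:c];B=g(f"pics/{n[0]}{i}.png")[b:d,a:c]
        try:
            e,W=cv2.findTransformECC(A,B,np.eye(2,3,dtype=np.float32),cv2.MOTION_TRANSLATION,(3,200,1e-6),None,1);o.append((W[:,2].round(2).tolist(),round(float(e),3)))
        except cv2.error: o.append("fail")
    print(k,o)
# expected px per mm of opposite-foot descent: rotation about the side-end diagonal
th=np.deg2rad(19.4);Rz=np.array([[np.cos(th),-np.sin(th)],[np.sin(th),np.cos(th)]])
c0=np.array([522,-25])-Rz@[-130,-85]
w=lambda p:np.r_[c0+Rz@p[:2],p[2]]
ax=np.array([260,-170,0])/310.6
for k,n,p in(("yoke_far","side",[30,85,79]),("yoke_near","side",[100,-85,79]),("opp","top",[120,80,79]),("end","top",[120,-80,79])):
    p=np.array(p,float);r=p-[-130,85,0];dp=np.cross(ax,r)/142.3
    if np.cross(ax,np.array([260,0,0]))[2]>0: dp=-dp
    print(k,n,"at",proj(n,w(p)).round(),"px/mm",(proj(n,w(p+dp))-proj(n,w(p))).round(3))
E
cp pics/side0.png pics/s0.png;cp pics/top0.png pics/t0.png; python3 trk.py 0 1 3
```

```text
yoke_far [([0.7099999785423279, -0.10999999940395355], 0.907), ([0.05000000074505806, 0.12999999523162842], 0.993)]
yoke_near [([-0.009999999776482582, -0.0], 1.0), ([-0.20000000298023224, -0.12999999523162842], 0.948)]
tin [([0.009999999776482582, 0.0], 1.0), ([0.0, -0.019999999552965164], 1.0)]
ytop_opp [([-0.009999999776482582, -0.029999999329447746], 0.998), ([-0.27000001072883606, -0.019999999552965164], 0.975)]
ytop_end [([-0.019999999552965164, -0.019999999552965164], 0.999), ([-0.20999999344348907, 0.12999999523162842], 0.976)]
tin_t [([0.009999999776482582, -0.019999999552965164], 0.999), ([0.0, -0.0], 0.999)]
yoke_far side at [303. 151.] px/mm [-0.002  0.03 ]
yoke_near side at [351. 171.] px/mm [-0.014 -0.143]
opp top at [253. 171.] px/mm [-0.121  0.004]
end top at [301. 155.] px/mm [-0.168 -0.044]
```

Converted, 0.1 rad / 4 = 0.025.

```bash
python3 inch.py '[[5,[0,0,0],[0,0,0.025]],[5,[0,0,0],[0,0,0.025]],[5,[0,0,0],[0,0,0.025]],[5,[0,0,0],[0,0,0.025]],[5,[0,0,0],[0,0,0]],[5,[0,0,0],[0,0,0]]]' 40
cat > snap.py <<'E'
from h import *;import sys
from scipy.spatial.transform import Rotation as Ro
s=manip.sense();w=np.array(s["tool_rot"]);y=Ro.from_quat(np.r_[w[1:],w[0]]).as_matrix()[:,1]
print("F",np.round(s["ft_force"],1),"M",np.round(s["ft_torque"],2),"turned",-np.arctan2(y[1],y[0]).round(3),"q7",s["q"][6].round(2),"t",s["time"])
for n in("side","top"): cv2.imwrite(f"pics/{n[0]}{sys.argv[1]}.png",np.mean([snapshot(n) for _ in range(3)],0).round().astype(np.uint8)[...,::-1])
E
python3 snap.py 4
python3 inch.py '[[5,[0,0,0],[0,0,0.025]],[5,[0,0,0],[0,0,0.025]],[5,[0,0,0],[0,0,0.025]],[5,[0,0,0],[0,0,0.025]],[5,[0,0,0],[0,0,0]],[5,[0,0,0],[0,0,0]]]' 40
python3 snap.py 5; python3 trk.py 0 3 4 5|head -6
```

```text
time: 4.85
tool_pos: [521.9, -24.3, 237.0]
tool_rot: [-0.003, 0.982, 0.187, -0.001]
ft_force: [-1.8, 5.9, 7.1]
width: 12.2
grasp_force: 44.1
F [-1.8  5.9  7.1] M [ 1.16  0.78 -0.04] turned 1.195 q7 -0.79 t 4.85
time: 5.65
tool_pos: [522.0, -23.2, 236.9]
tool_rot: [-0.004, 1.0, -0.011, -0.002]
ft_force: [-1.5, 7.4, 8.4]
width: 12.1
grasp_force: 44.3
F [-1.5  7.4  8.4] M [ 1.7   0.89 -0.03] turned 1.594 q7 -1.12 t 5.65
yoke_far [([0.05000000074505806, 0.12999999523162842], 0.993), ([0.03999999910593033, 0.15000000596046448], 0.982), ([0.07000000029802322, 0.17000000178813934], 0.974)]
yoke_near [([-0.20000000298023224, -0.12999999523162842], 0.948), ([-0.3499999940395355, -0.14000000059604645], 0.858), ([-0.49000000953674316, -0.07000000029802322], 0.983)]
tin [([0.0, -0.019999999552965164], 1.0), ([0.019999999552965164, -0.009999999776482582], 1.0), ([0.009999999776482582, -0.019999999552965164], 1.0)]
ytop_opp [([-0.27000001072883606, -0.019999999552965164], 0.975), ([-0.33000001311302185, -0.019999999552965164], 0.963), ([-0.4300000071525574, 0.009999999776482582], 0.941)]
ytop_end [([-0.20999999344348907, 0.12999999523162842], 0.976), ([-0.25999999046325684, 0.09000000357627869], 0.95), ([-0.41999998688697815, 0.11999999731779099], 0.919)]
tin_t [([0.0, -0.0], 0.999), ([-0.0, -0.009999999776482582], 0.999), ([0.009999999776482582, -0.009999999776482582], 0.999)]
```

```bash
python3 inch.py '[[40,[0,0,0],[0,0,0]],[40,[0,0,0],[0,0,0]],[40,[0,0,0],[0,0,0]],[40,[0,0,0],[0,0,0]],[40,[0,0,0],[0,0,0]],[40,[0,0,0],[0,0,0]]]' 40
python3 snap.py 6; python3 trk.py 0 5 6
python3 - <<'E'
from h import *
a=cv2.imread("pics/s6.png")[130:220,250:370];b=cv2.imread("pics/t6.png")[140:245,240:360]
cv2.imwrite("pics/z6.png",cv2.resize(np.vstack([a,b]),None,fx=3,fy=3))
E
```

```text
time: 6.45
tool_pos: [522.1, -26.9, 236.6]
tool_rot: [0.0, 1.0, -0.013, -0.0]
ft_force: [-0.2, 0.9, -0.4]
width: 39.9
grasp_force: 0.0
F [-0.2  0.9 -0.4] M [-0.03 -0.03 -0.06] turned 1.596 q7 -1.12 t 6.45
yoke_far [([0.07000000029802322, 0.17000000178813934], 0.974), ([0.07999999821186066, 0.1899999976158142], 0.974)]
yoke_near [([-0.49000000953674316, -0.07000000029802322], 0.983), ([-0.6100000143051147, -0.029999999329447746], 0.76)]
tin [([0.009999999776482582, -0.019999999552965164], 1.0), ([0.009999999776482582, -0.019999999552965164], 1.0)]
ytop_opp [([-0.4300000071525574, 0.009999999776482582], 0.941), ([-0.4099999964237213, 0.019999999552965164], 0.934)]
ytop_end [([-0.41999998688697815, 0.11999999731779099], 0.919), ([-0.3100000023841858, 0.1899999976158142], 0.887)]
tin_t [([0.009999999776482582, -0.009999999776482582], 0.999), ([0.0, -0.009999999776482582], 0.999)]
yoke_far side at [303. 151.] px/mm [-0.002  0.03 ]
yoke_near side at [351. 171.] px/mm [-0.014 -0.143]
opp top at [253. 171.] px/mm [-0.121  0.004]
end top at [301. 155.] px/mm [-0.168 -0.044]
```

View pics/z6.png

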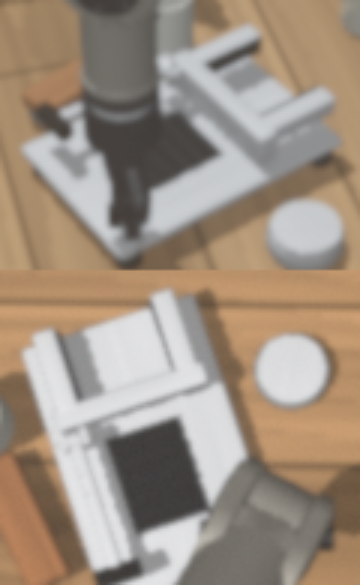

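The view shows the jack undisturbed, with the knob released between the open fingers at about (293,200). To check for a remaining gap I'll regrip and lift the screw corner gently. The force should jump when the opposite foot lands, and it should be stiff at once if the jack is level.

Converted, -1 mm / 400 = -0.0025.

```bash
cat > st.py <<'E'
from h import *
s=manip.sense();print("F",np.round(s["ft_force"],1),"M",np.round(s["ft_torque"],2),"z",round(s["tool_pos"][2],2),"w",round(s["width"],1))
E
python3 inch.py '[[10,[0,0,0],[0,0,0]],[5,[0,0,0],[0,0,0]],[5,[0,0,0],[0,0,0]],[5,[0,0,0],[0,0,0]],[5,[0,0,0],[0,0,0]],[5,[0,0,0],[0,0,0]]]' 60 >/dev/null; python3 st.py
python3 inch.py '[[5,[0,0,-0.0025],[0,0,0]],[5,[0,0,0],[0,0,0]],[5,[0,0,0],[0,0,0]]]' >/dev/null; python3 st.py
python3 inch.py '[[5,[0,0,-0.0025],[0,0,0]],[5,[0,0,0],[0,0,0]],[5,[0,0,0],[0,0,0]]]' >/dev/null; python3 st.py
python3 inch.py '[[5,[0,0,-0.0025],[0,0,0]],[5,[0,0,0],[0,0,0]],[5,[0,0,0],[0,0,0]]]' >/dev/null; python3 st.py
python3 inch.py '[[5,[0,0,-0.0025],[0,0,0]],[5,[0,0,0],[0,0,0]],[5,[0,0,0],[0,0,0]]]' >/dev/null; python3 st.py; python3 snap.py 7
python3 inch.py '[[5,[0,0,-0.0025],[0,0,0]],[5,[0,0,0],[0,0,0]],[5,[0,0,0],[0,0,0]]]' >/dev/null; python3 st.py
python3 inch.py '[[5,[0,0,-0.0025],[0,0,0]],[5,[0,0,0],[0,0,0]],[5,[0,0,0],[0,0,0]]]' >/dev/null; python3 st.py; python3 snap.py 8; python3 trk.py 6 7 8 |head -6
```

```text
F [-1.5  7.9  6.9] M [ 1.7   0.44 -0.06] z 237.12 w 11.6
F [ 0.7  8.4 -1.5] M [ 1.59 -0.17 -0.03] z 237.21 w 11.6
F [ 2.6  7.3 -9.2] M [ 1.48 -0.72 -0.04] z 237.36 w 11.5
F [  4.2   6.  -15.7] M [ 1.25 -1.01 -0.06] z 237.49 w 12.1
F [  3.7   5.1 -18.5] M [ 1.09 -1.   -0.02] z 237.99 w 11.6
F [  3.7   5.1 -18.5] M [ 1.09 -1.   -0.02] turned 1.593 q7 -1.13 t 8.25
F [  3.3   5.9 -20.2] M [ 0.97 -0.93 -0.02] z 238.77 w 11.8
F [  3.2   4.5 -20.2] M [ 0.75 -0.95  0.07] z 239.66 w 11.9
F [  3.2   4.5 -20.2] M [ 0.75 -0.95  0.07] turned 1.593 q7 -1.13 t 9.05
yoke_far [([0.019999999552965164, 0.23000000417232513], 0.97), ([-0.14000000059604645, 0.20000000298023224], 0.966)]
yoke_near [([-0.07000000029802322, 0.029999999329447746], 0.994), ([-0.20000000298023224, -0.07999999821186066], 0.949)]
tin [([0.029999999329447746, 0.029999999329447746], 1.0), ([0.009999999776482582, 0.03999999910593033], 0.998)]
ytop_opp [([0.30000001192092896, 0.14000000059604645], 0.948), ([0.33000001311302185, 0.2199999988079071], 0.925)]
ytop_end [([0.3799999952316284, 0.10999999940395355], 0.979), ([0.46000000834465027, 0.23000000417232513], 0.962)]
tin_t [([0.009999999776482582, -0.009999999776482582], 0.999), ([0.029999999329447746, -0.019999999552965164], 0.999)]
```

The lift test is clear. The knob stayed put (within 0.4 mm) until the force change neared half the jack's weight, so no rocking gap is left. The turn of 1.59 rad is also only just above the 4 mm minimum shortfall, so it can't be overscrewed. I'll lower it, add a small 0.1 rad, release and withdraw.

Converted, 3 mm / 400 = 0.0075, 0.1 rad / 4 = 0.025.

```bash
python3 inch.py '[[5,[0,0,0.0075],[0,0,0]],[5,[0,0,0.0075],[0,0,0]],[5,[0,0,0],[0,0,0.025]],[5,[0,0,0],[0,0,0]],[5,[0,0,0],[0,0,0]],[40,[0,0,0],[0,0,0]],[40,[0,0,0],[0,0,0]],[40,[0,0,0],[0,0,0]],[40,[0,0,0],[0,0,0]],[40,[0,0,0],[0,0,0]]]'; python3 snap.py 9
python3 inch.py '[[40,[0,0,-0.0375],[0,0,0]],[40,[0,0,-0.075],[0,0,0]],[40,[0,0,-0.1],[0,0,0]],[40,[0,0,-0.1],[0,0,0]],[40,[0,0,-0.1],[0,0,0]],[40,[0,0,-0.05],[0,0,0]],[40,[0.1,0,0],[0,0,0]],[40,[0.1,0,0],[0,0,0]],[40,[0.1,0,0],[0,0,0]],[40,[0.1,0,0],[0,0,0]]]'; python3 inch.py '[[40,[0.1,0,0],[0,0,0]],[40,[0.1,0,0],[0,0,0]],[40,[0.1,0,0],[0,0,0]],[40,[0,0,0],[0,0,0]],[40,[0,0,0],[0,0,0]]]'; python3 snap.py 10; python3 trk.py 0 6 9 10|head -6
python3 - <<'E'
from h import *
a=cv2.imread("pics/s10.png")[130:220,250:370];b=cv2.imread("pics/t10.png")[140:245,240:360]
cv2.imwrite("pics/z10.png",cv2.resize(np.vstack([a,b]),None,fx=3,fy=3))
E
```

```text
time: 10.18
tool_pos: [522.3, -27.1, 236.9]
tool_rot: [0.0, 0.998, -0.063, 0.0]
ft_force: [0.1, 0.9, -0.5]
width: 40.2
grasp_force: 0.0
F [ 0.1  0.9 -0.5] M [ 0.01 -0.01  0.03] turned 1.697 q7 -1.2 t 10.1833
time: 11.32
tool_pos: [682.7, -45.8, 421.3]
tool_rot: [-0.001, 0.998, -0.062, -0.0]
ft_force: [-0.2, 0.2, 0.5]
width: 40.0
grasp_force: 0.0
time: 11.73
tool_pos: [801.5, -62.1, 418.7]
tool_rot: [0.001, 0.998, -0.062, -0.001]
ft_force: [-0.2, -0.2, -0.2]
width: 40.0
grasp_force: 0.0
F [-0.2 -0.2 -0.2] M [-0.01  0.03 -0.01] turned 1.696 q7 -1.33 t 11.7333
yoke_far [([0.07999999821186066, 0.1899999976158142], 0.974), ([-0.10000000149011612, 0.6800000071525574], 0.991), ([-0.10000000149011612, 0.6800000071525574], 0.991)]
yoke_near [([-0.6100000143051147, -0.029999999329447746], 0.76), ([-0.5799999833106995, 0.3700000047683716], 0.937), ([-0.6000000238418579, 0.3799999952316284], 0.937)]
tin [([0.009999999776482582, -0.019999999552965164], 1.0), ([0.009999999776482582, 0.009999999776482582], 0.999), ([-0.0, 0.029999999329447746], 0.999)]
ytop_opp [([-0.4099999964237213, 0.019999999552965164], 0.934), ([0.17000000178813934, 0.27000001072883606], 0.948), ([0.17000000178813934, 0.25], 0.948)]
ytop_end [([-0.3100000023841858, 0.1899999976158142], 0.887), ([0.14000000059604645, 0.25], 0.976), ([-7.260000228881836, -20.43000030517578], 0.685)]
tin_t [([0.0, -0.009999999776482582], 0.999), ([0.019999999552965164, -0.019999999552965164], 0.999), ([1.5299999713897705, 0.9399999976158142], 0.59)]
```

View pics/z10.png

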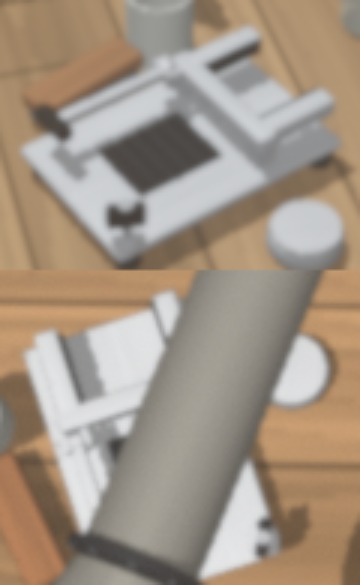

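The final view shows the jack standing in place with the knob turned (bar at about (292,202) in side). The arm is clear and the neighbouring things are unmoved.

```bash
python3 -c "
from rig import manip, snapshot, camera_params
print(manip.job_done())"
```

```text
the job is handed in; nothing more can be done
None
```

I turned the knob about 1.7 rad clockwise, released it and handed the job in. A lift test at 1.6 rad showed no rocking gap; I did not repeat it after the last 0.1 rad. The jack slid about 2 mm, and I saw no other item disturbed.

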